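# Put the brush away and latch the console tray

### The arm

A 6-joint arm with a two-finger parallel gripper is mounted at the origin on the work surface. World frame = base frame: x ahead of the robot, y to its left, z up, the work surface at z = 0. Lengths are in mm, angles in rad, forces in N, time in s.
With the tool pointing down it reaches from about 250 to 725 mm from the base axis. Payload 4 kg.
Tool frame: the origin (TCP) lies midway between the tips of the shut fingers; the grasp point (between the pads) lies ctrl.grasp_offset behind it (ctrl.grasp_offset is the distance from the TCP to the grasp point, in mm); y points along the fingers, x is the direction in which the jaws open and shut, and the axes are right-handed (so a half turn about y gives the same grasp; the last joint's range is limited). The gripper opens to 85 mm and grips with 20 to 120 N. Pads are 22 mm wide; open, the fingers measure 114 mm over their backs; the gripper's body (76 mm by 85 mm) begins 54 mm behind the grasp point. The pads swing forward as they close: fully open they stand 13 mm farther back than shut.
Start: joints at [-1.319, 0.241, 0.005, 1.335, 0, 1.571], TCP at [124.572, -484.233, 231.306] pointing down, gripper open.
Joint ranges: [-2.72, 2.72], [-1.05, 1.87], [-1.09, 1.28], [-1.99, 2.15], [-1.42, 1.44], [-3.14, 3.14]. Speed limits (rad/s): [2.79, 2.79, 3.14, 3.14, 3.14, 3.14].

### API

Orientations are given as a rotation vector (axis times angle).
In Python, from bench import ctrl gives the robot as it stands.
- The arm moves only by the shell command python3 -m creep 'ROWS' [FORCE]. ROWS is JSON, a list of rows, each a list of 5 numbers: the shift along the world's x, y, z in units of 40 mm (1.0 is 40 mm), then the turn about the world's z in units of 8 degrees (1.0 is 8 degrees), then the gripper command: -1 is shut, 1 is fully open, values between are in proportion. In form: [[x, y, z, roll, claw], ...]. A call has 1 to 12 rows; each row is the pose to reach, as a shift and turn from the pose measured when the call began; what a row does not reach only later rows make up. A row lasts 1/8 s, in which the tool goes at most 62.5 mm and 10.7 degrees, less where a joint would pass 70% of its speed; a pose out of reach is approached as far as the arm can. A call with a gripper value outside its range is refused whole. The fingers move at their own pace and stop on an object; FORCE is the grip in N (left out, the last holds). Time passes only in rows, so rows that repeat a pose let the fingers close. It gives the time, the measured TCP pose, the force and the opening at its end, in the units of the state.
- ctrl.sense(): the state, without advancing time (a new reading comes with each control period).
- ctrl.snapshot(name): name is "scene" or "top" or "wrist"; returns (picture, depth): 400x640x3 uint8, red, green, blue; 400x640 float32, mm along the optical axis (not along the pixel's ray), 0 where there is no reading.
- ctrl.camera_params(name): a dict with "fx", "fy", "cx", "cy" (pixels), "world_to_cam" (4x4, takes a point from world to camera coordinates). Camera axes: x right, y down, z forward; pixel columns grow to the right and rows downward; lengths in mm; the calibration is good to about 2 mm. A picture is of the moment at which its call begins: read the wrist's pose just before it. camera_params takes no time and is no camera call; for the wrist camera it gives the pose at the moment of the call.
- ctrl.finish_job(): hands the job in, once; it reports no verdict.
The state is a dict: "time_s": time; "joint_positions": joint angles; "dq": joint speeds; "effort": joint torques, N m; "tool_pos": TCP position; "orientation": TCP orientation; "wrist_force": force on the tool from outside, world axes, zero at the start; "moment": the same for the moment, N m; "width": finger opening in mm.
Only numpy, scipy, OpenCV 4.12 (cv2) and the standard library are available. Lean on these libraries where they do the work, as an engineer would, in place of code of your own. Each camera call takes 0.05 s, during which the arm holds its last target.

### The job

Put the red brush, bristles down, into the front compartment of the white tray that is pulled out under the clear acrylic tiers, and let go of it. Then push the tray fully home, and after that swing the latch handle above it from pointing out at the front, over the hump of its cam, until it drops into the low notch and the tray is locked. Leave everything else on the console and on the tiers where it is.

Things in the scene. Friction and masses are not known exactly. Their poses are not given: they have to be found in the camera images.
- organiser: Two stacked clear acrylic tiers, fixed, 280 mm wide (its y), 220 mm deep. Origin at table height, 100 mm behind the front edge; its -x side is the front, facing the robot; z up; yaw varies. Lower deck: top at z = 70 mm, 6 mm thick, the tray runs below it. The lower bay is closed by side walls at y = -137 and +137 mm; open at the front.
- upper_edge (a point): Middle of the upper deck's front edge, on its underside, 200 mm above the table; axes as the organiser's. The 6 mm upper deck covers the whole lower deck, both with their front edge here, so 130 mm are free between them. A rim rises 20 mm above this point, a spring clip 42 mm (105 mm to its +y side). Side walls join the decks 137 mm to each side, from 70 mm behind this edge backwards.
- latch_axis (a point): Where the latch's vertical turning axis meets the top of the lower deck: organiser x = 0, y = -100 mm, z = 70 mm (100 mm behind the decks' front edge). Axes as the organiser's.
- tray (a joint): How far the white tray is pulled out, m: 0 = fully home at its stop, at most 0.14. It slides along the organiser's x (out to -x) with about 1.5 N of friction and stays where left. It starts 0.115 to 0.13 out.
- tray_pocket (a point): Centre of the floor of the tray's front compartment, 12 mm above the table, moving with the tray; axes as the organiser's. Inside 91 mm (x) by 248 mm (y). Above this point the front panel rises 52, the back divider 46, the side walls 42 mm. What lies in it must stay below 50 mm above this point to pass under the deck.
- tray_face (a point): Middle of the outer face of the tray's upright front panel (268 mm wide, from 8 to 64 mm above the table), 38 mm above the table; axes as the organiser's. Its x is 12 mm in front of the decks' front edge when the tray is home. Push here towards organiser +x.
- latch (a joint): Turn of the latch handle, rad: 0 = open, pointing to the organiser's front (-x), its end 40 mm beyond the decks' edge; 1.571 = shut, pointing to the organiser's +y, below the upper deck. Turns clockwise seen from above; starts at 0 to 0.2. The cam resists with up to about 0.2 N m until its peak at 1.05 to 1.2 rad; beyond it the spring pulls the handle on and down into the notch (rests at 1.5 to 1.57).
- latch_lift (a joint): Height of the latch handle on its cam, m: about -0.001 when open (to 0.2 rad), then rising evenly to +0.007 at the peak (1.05 to 1.2 rad), then falling steeply to about -0.013 in the notch. It follows the turn by itself; a 10 mm steel drop bolt under the hub goes down with it, behind the tray's divider.
- latch_grip (a point): Centre of the latch handle's black grip, 100 mm from the latch axis, moving with it: a straight level bar 85 mm long (55 to 140 mm from the axis), 16 mm wide, 18 mm high; 95 mm above the table when open, its underside then 16 mm above the lower deck. Its own x axis points back to the latch axis. Around it is free space, bar the two decks.
- brush_center (a point): Centre of the red brush (22 mm above its underside). 150 mm long (its x), 42 mm wide, 44 mm high, 120 g: dark bristle block below, red back, and on top a red grip ridge 110 mm long, 24 mm wide, 22 mm high (from 22 to 44 mm above the underside). It stands on its bristles on the console, left or right of the tiers.
- case: Dark wooden spectacle case, 150 x 60 x 48 mm, on the console on the other side of the tiers from the brush. Origin under its centre. Leave alone.
- bowl: Small grey ceramic bowl, 110 mm wide, 45 mm high, on the top deck; a green ball of 62 mm lies in it. Leave alone.
- tag_ring: Steel tag ring, 68 mm across, lying on the top deck. Leave alone.
- bottle: Amber bottle, 52 mm wide, 150 mm high, on the console left (+y) of the tiers. Leave alone.
- candle: White candle jar, 72 mm wide, 80 mm high, on the console right (-y) of the tiers. Leave alone.
- ball_center (a point): Centre of the green ball (62 mm) that lies in the bowl. Leave alone.
There are look-alikes about, which are no part of the job. What is meant by the part that bears brush_center is not turquoise, and is the smaller of those in its own colour.

How it is judged (in metres and radians):
On the way, in this order (a step that is already met when the one before it is completed fails the run):
1. the brush lies bristles-down in the tray's front compartment, let go, the tray still out (x of brush_center in the frame of tray_pocket between -0.04 and 0.04 m and y of brush_center in the frame of tray_pocket between -0.115 and 0.115 m and z of brush_center in the frame of tray_pocket between 0.012 and 0.034 m and angle between brush_center's own z axis and vertical below 0.3 rad and contact force between brush and the fingers below 0.2 N and value of joint tray above 0.03 m), for 0.2 s.
2. the tray is pushed home with the brush in it, the latch still open (x of brush_center in the frame of tray_pocket between -0.04 and 0.04 m and y of brush_center in the frame of tray_pocket between -0.115 and 0.115 m and z of brush_center in the frame of tray_pocket between 0.012 and 0.034 m and angle between brush_center's own z axis and vertical below 0.3 rad and value of joint tray below 0.005 m and value of joint latch below 0.6 rad), for 0.2 s.
3. the latch handle has gone over the hump and dropped into its notch (value of joint latch above 1.4 rad and value of joint latch_lift below -0.008 m), for 0.2 s.
At the end, for the whole second after the job is handed in: Brush bristles-down (within 0.3 rad of upright) on the floor of the tray's front compartment and at rest, tray home to within 6 mm, latch handle turned to at least 1.4 rad and down in its notch (lift below -8 mm) (all of step 3 and x of brush_center in the frame of tray_pocket between -0.04 and 0.04 m and y of brush_center in the frame of tray_pocket between -0.115 and 0.115 m and z of brush_center in the frame of tray_pocket between 0.012 and 0.034 m and angle between brush_center's own z axis and vertical below 0.3 rad and value of joint tray below 0.006 m and linear speed of brush below 0.02 m/s); the robot touches nothing.
It fails at once if something that should be left alone was moved by more than 40 mm (distance of any of bowl, tag_ring, case, bottle, candle from where it was at the start of the episode above 0.04 m or distance of ball_center from where it was at the start of the episode above 0.05 m).
It fails at once if the latch was shut while the tray was still out (value of joint latch above 1.3 rad and value of joint tray above 0.015 m).
It also fails if it takes over 64 s, if anything falls off the work surface, if the arm or the gripper's body presses on something with over 40 N, if the wrist force passes 120 N, or if a joint passes its speed limit or range.

## Working session

There is one attempt and no reset: what is moved stays moved. The work goes in short steps, Python scripts to look and compute and a shell command to move; the robot and the scene stay as the last step left them, time stands still between calls to the robot, and variables do not carry over. Pictures are saved under pics/ and viewed, and the job is handed in when it is done.

```bash
mkdir -p pics; ls
cat > h.py <<'E'
import numpy as np, cv2
from bench import ctrl
def snap(n,f):
    s=ctrl.sense(); p=ctrl.camera_params(n)
    im,d=ctrl.snapshot(n)
    cv2.imwrite('pics/'+f+'.png',im[:,:,::-1]); np.savez('pics/'+f+'.npz',im=im,d=d,W=p['world_to_cam'],K=[p['fx'],p['fy'],p['cx'],p['cy']])
    return im,d
class V:
    def __init__(s,f):
        z=np.load('pics/'+f+'.npz'); s.im=z['im'];s.d=z['d'];s.W=z['W'];s.K=z['K'];s.Ti=np.linalg.inv(s.W)
    def ray(s,u,v):
        fx,fy,cx,cy=s.K; r=s.Ti[:3,:3]@np.array([(u-cx)/fx,(v-cy)/fy,1]); return s.Ti[:3,3],r
    def onz(s,u,v,z):
        o,r=s.ray(u,v); return o+r*(z-o[2])/r[2]
    def dep(s,u,v):
        o,r=s.ray(u,v); return o+r*s.d[int(v),int(u)]
    def proj(s,P):
        q=s.W@np.append(P,1); return q[0]/q[2]*s.K[0]+s.K[2], q[1]/q[2]*s.K[1]+s.K[3]
    def cloud(s):
        fx,fy,cx,cy=s.K; v,u=np.mgrid[:400,:640]
        P=np.stack([(u-cx)/fx*s.d,(v-cy)/fy*s.d,s.d],-1)
        return P@s.Ti[:3,:3].T+s.Ti[:3,3]
E
python3 - <<'E'
from h import *
snap('scene','s0');snap('top','t0');print(ctrl.sense(),ctrl.grasp_offset)
for n in('scene','top'):print(ctrl.camera_params(n))
E
```

```text
pics
{'time_s': 0.1, 'joint_positions': array([-1.31899873e+00,  2.41362264e-01,  3.85226499e-03,  1.33519228e+00,
       -2.12533146e-06,  1.57080578e+00]), 'dq': array([ 1.34453790e-04, -1.71174069e-03,  1.68858074e-03, -5.18594685e-04,
       -7.98313556e-04,  5.74544506e-05]), 'effort': array([-9.97885545e-04, -3.73138618e+01,  2.53009415e+01,  1.08584701e-02,
        7.33774129e-06, -1.95236578e-05]), 'tool_pos': array([ 124.43096295, -483.6849367 ,  230.48712362]), 'orientation': array([-1.31664137,  1.02281645, -1.02030295]), 'wrist_force': array([ 0.38508496, -0.13159725,  0.18776746]), 'moment': array([-0.03515938, -0.00654479, -0.00612054]), 'width': 85.13701795121828} 18.700000000000003
{'fx': 376.72892465620265, 'fy': 376.72892465620265, 'cx': 316.6325128687907, 'cy': 201.5429821891328, 'world_to_cam': array([[ 6.48671197e-01, -7.61061880e-01, -3.23915852e-03,
        -3.60593595e+02],
       [-7.27707408e-01, -6.18984854e-01, -2.95465191e-01,
         3.54454100e+02],
       [ 2.22862304e-01,  1.94016919e-01, -9.55348014e-01,
         9.93190592e+02],
       [ 0.00000000e+00,  0.00000000e+00,  0.00000000e+00,
         1.00000000e+00]])}
{'fx': 400.52038013985907, 'fy': 400.52038013985907, 'cx': 312.31148709456255, 'cy': 202.4040060720158, 'world_to_cam': array([[-2.08595103e-02, -9.99782415e-01,  6.31198816e-05,
        -6.12574251e+01],
       [-9.87158122e-01,  2.05861152e-02, -1.58414186e-01,
         5.15970237e+02],
       [ 1.58378418e-01, -3.36675165e-03, -9.87372747e-01,
         1.32305723e+03],
       [ 0.00000000e+00,  0.00000000e+00,  0.00000000e+00,
         1.00000000e+00]])}
```

View pics/s0.png

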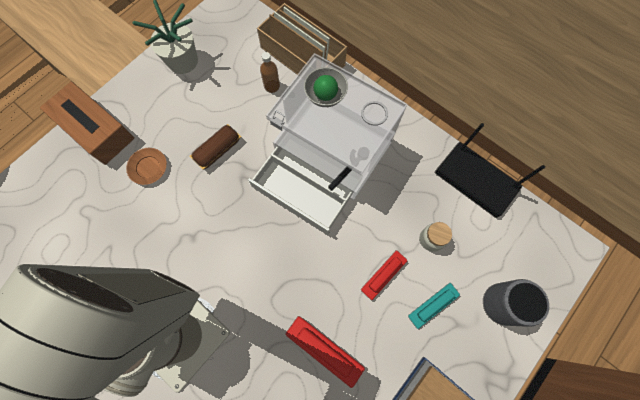

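View pics/t0.png

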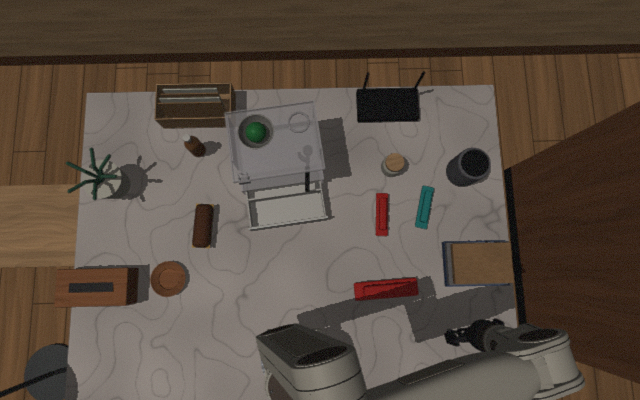

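The scene view shows the organiser, with its tray out around (300,190) and the black latch grip at (340,178). The smaller red brush is at about (383,275), a larger red look-alike at (326,350), and a turquoise one at (434,305). In the top view the brush is at (381,214). Now I'll measure them.

```bash
python3 - <<'E'
from h import *
for f in('s0','t0'):
    v=V(f); hsv=cv2.cvtColor(v.im,cv2.COLOR_RGB2HSV); C=v.cloud()
    m=(((hsv[...,0]<6)|(hsv[...,0]>174))&(hsv[...,1]>170)&(hsv[...,2]>60)).astype(np.uint8)
    n,l,st,ce=cv2.connectedComponentsWithStats(m)
    for i in range(1,n):
        if st[i,4]<100: continue
        P=C[l==i]; z=P[:,2]
        top=P[z>37]; print(f,ce[i],st[i,4],'z',np.percentile(z,[5,50,95]).round(1))
        pr=np.array([v.onz(x,y,40)[:2] for y,x in np.argwhere(l==i)],np.float32)
        for nm,Q in(('dep',P[:,:2].astype(np.float32)),('top',top[:,:2].astype(np.float32))):
            if len(Q)>10: print(nm,len(Q),Q.mean(0),cv2.minAreaRect(Q))
    # white tray bottom/panel & black grip
    m=(v.im.max(2)<45); 
    g=m&(C[...,2]>85)&(C[...,2]<125)
    n,l,st,ce=cv2.connectedComponentsWithStats(g.astype(np.uint8))
    for i in range(1,n):
        if st[i,4]>40:
            P=C[l==i];print('blk',f,ce[i],st[i],cv2.minAreaRect(P[:,:2].astype(np.float32)),P[:,2].mean())
E
for f in s0 t0; do python3 -c "
import cv2;i=cv2.imread('pics/$f.png')
i=i[40:245,240:420] if '$f'=='s0' else i[90:240,210:340]
cv2.imwrite('pics/${f}c.png',cv2.resize(i,None,fx=4 if i.shape[1]<150 else 2.9,fy=4 if i.shape[1]<150 else 2.9,interpolation=2))"; done
```

```text
s0 [383.76538462 274.8525641 ] 780 z [20.1 27.2 46.6]
dep 780 [ 468.84128 -310.14227] ((472.0984802246094, -310.9508056640625), (38.6035041809082, 145.4194793701172), 86.42900848388672)
top 377 [ 470.83514 -310.0884 ] ((472.4912109375, -310.28826904296875), (23.785245895385742, 109.28401184082031), 86.417724609375)
s0 [325.00873138 351.22239343] 1947 z [28.9 35.1 64.9]
dep 1947 [ 222.13896 -311.4402 ] ((233.2921142578125, -310.0698547363281), (81.79037475585938, 209.1231231689453), 3.452197313308716)
top 937 [ 221.60225 -310.6216 ] ((220.98765563964844, -310.78582763671875), (154.70713806152344, 69.74697875976562), 77.64446258544922)
blk s0 [339.68992248 177.79069767] [329 167  22  23 129] ((582.568115234375, -58.06843948364258), (12.2290678024292, 76.7889633178711), 88.67264556884766) 102.73712761382181
t0 [381.29723502 214.2281106 ] 434 z [18.6 38.  46.9]
dep 434 [ 468.28052 -304.0483 ] ((390.0765075683594, -230.97174072265625), (112.83370208740234, 357.497802734375), 46.754947662353516)
top 234 [ 468.10037 -305.37662] ((386.0089111328125, -219.97216796875), (85.13712310791016, 341
[... 361 characters left out ...]
[461.83211679 172.5620438 ] [453 155  27  28 137] ((597.18798828125, -568.9835815429688), (103.98834228515625, 40.39797592163086), 36.96892166137695) 105.77692178659014
blk t0 [ 98.26829268 178.14634146] [ 94 173  11  10  41] ((595.6546020507812, 620.1932983398438), (31.32779312133789, 25.544404983520508), 36.98320388793945) 116.29287739367895
blk t0 [306.74285714 181.84285714] [305 173   5  19  70] ((573.7167358398438, -55.78593063354492), (13.20440673828125, 61.25198745727539), 89.10246276855469) 102.11438361699169
blk t0 [ 90.87096774 286.97849462] [ 69 283  44   9 186] ((250.1425323486328, 639.2242431640625), (24.628528594970703, 138.04904174804688), 0.6825664639472961) 87.17154882888097
```

View pics/s0c.png

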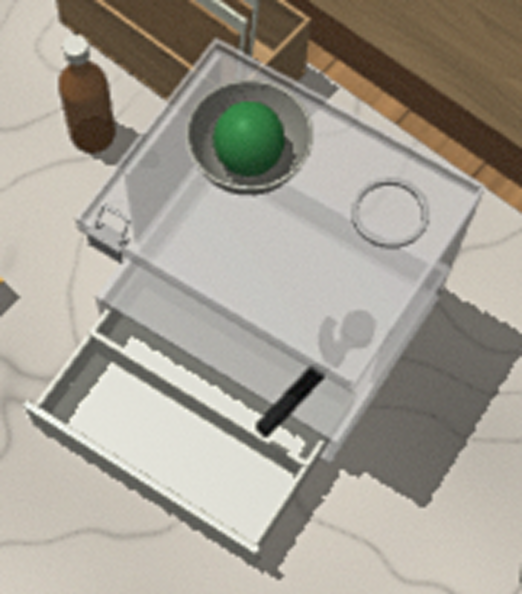

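View pics/t0c.png

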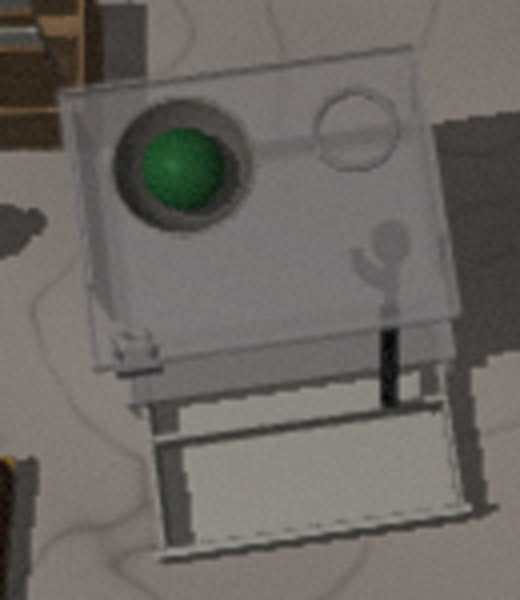

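Run:
```python
from h import *
s=V('s0');t=V('t0')
def tri(a,b):
    o1,r1=s.ray(*a);o2,r2=t.ray(*b);A=np.stack([r1,-r2],1);k=np.linalg.lstsq(A,o2-o1,rcond=None)[0]
    return (o1+r1*k[0]+o2+r2*k[1])/2
for nm,a,b,z in [('faceL',(250.3,179.7),(250,229),64),('faceR',(327.9,229.7),(327.5,218),64),('lowL',(274.5,143.4),(243.75,191),70),('lowR',(354.8,195.2),(323.75,179.5),70),('upL',(267.6,116.5),(233.75,182.5),220),('upR',(362.4,172.8),(324.5,169.5),220)]:
    print(nm,tri(a,b).round(),s.onz(*a,z).round(),t.onz(*b,z).round())
# grip end front
C=s.cloud();print('backs dep',C[175,305],t.cloud()[205,290])
# white panel by depth: top-edge points z 55..70 in the tray region
for v,nm in((s,'s'),(t,'t')):
    P=v.cloud().reshape(-1,3); k=(abs(P[:,2]-62)<5)&(P[:,0]>380)&(P[:,0]<700)&(abs(P[:,1]-60)<170)
    Q=P[k]; 
    # front strip: lowest x per y
    ys=np.arange(-60,200,20); print(nm,[(y,Q[abs(Q[:,1]-y)<8][:,0].min().round(),Q[abs(Q[:,1]-y)<8][:,2].mean().round()) for y in ys if (abs(Q[:,1]-y)<8).sum()>1])
```

```text
faceL [428. 136.  66.] [430. 136.  64.] [426. 136.  64.]
faceR [ 458. -122.   71.] [ 460. -121.   64.] [ 457. -121.   64.]
lowL [553. 156.  72.] [554. 157.  70.] [553. 157.  70.]
lowR [ 593. -112.   37.] [ 581. -116.   70.] [ 587. -112.   70.]
upL [554. 162. 214.] [554. 158. 220.] [551. 161. 220.]
upR [ 590. -112.  212.] [ 589. -115.  220.] [ 585. -110.  220.]
backs dep [540.71442145  29.95447155  58.73421979] [512.07390769   5.74320743   9.79872155]
s [(np.int64(-60), np.float64(450.0), np.float64(63.0)), (np.int64(-40), np.float64(447.0), np.float64(62.0)), (np.int64(-20), np.float64(444.0), np.float64(63.0)), (np.int64(0), np.float64(442.0), np.float64(62.0)), (np.int64(20), np.float64(439.0), np.float64(62.0)), (np.int64(40), np.float64(437.0), np.float64(63.0)), (np.int64(60), np.float64(435.0), np.float64(63.0)), (np.int64(80), np.float64(432.0), np.float64(63.0)), (np.int64(100), np.float64(429.0), np.float64(63.0)), (np.int64(120), np.float64(426.0), np.float64(63.0)), (np.int64(140), np.float64(425.0), np.float64(61.0)), (np.int64(160), np.float64(554.0), np.float64(64.0))]
t [(np.int64(-60), np.float64(452.0), np.float64(63.0)), (np.int64(-40), np.float64(449.0), np.float64(62.0)), (np.int64(-20), np.float64(446.0), np.float64(63.0)), (np.int64(0), np.float64(443.0), np.float64(63.0)), (np.int64(20), np.float64(440.0), np.float64(62.0)), (np.int64(40), np.float64(438.0), np.float64(63.0)), (np.int64(60), np.float64(435.0), np.float64(62.0)), (np.int64(80), np.float64(432.0), np.float64(62.0)), (np.int64(100), np.float64(429.0), np.float64(63.0)), (np.int64(120), np.float64(429.0), np.float64(63.0)), (np.int64(140), np.float64(426.0), np.float64(62.0)), (np.int64(160), np.float64(554.0), np.float64(66.0))]
```

Run:
```python
from h import *
from scipy.spatial.transform import Rotation as R
s=ctrl.sense();M=R.from_rotvec(s['orientation']).as_matrix();print(M.round(3),s['tool_pos'])
Ti=np.linalg.inv(ctrl.camera_params('wrist')['world_to_cam']);print('cam in tool',M.T@(Ti[:3,3]-s['tool_pos']))
jaw=np.degrees(np.arctan2(M[1,0],M[0,0]));print('jaw yaw',jaw)
v=V('t0');hsv=cv2.cvtColor(v.im,cv2.COLOR_RGB2HSV);C=v.cloud()
m=(((hsv[...,0]<6)|(hsv[...,0]>174))&(hsv[...,1]>170)&(hsv[...,2]>60)).astype(np.uint8)
n,l,st,ce=cv2.connectedComponentsWithStats(m)
for i in range(1,n):
    if 300<st[i,4]<600:
        P=C[(l==i)&(C[...,2]>38)&(C[...,1]<-270)&(C[...,2]<55)];print(np.median(P,0),cv2.minAreaRect(P[:,:2].astype(np.float32)))
```

```text
[[ 0.249 -0.     0.968]
 [-0.968  0.002  0.249]
 [-0.002 -1.    -0.   ]] [ 124.43096295 -483.6849367   230.48712362]
cam in tool [-1.12858889e-01 -1.42487762e+02  6.80189459e+01]
jaw yaw -75.57360192633669
[ 472.55954139 -309.02237765   42.97916625] ((471.7873229980469, -309.24749755859375), (24.436426162719727, 106.77024841308594), 87.24199676513672)
```

```bash
python3 -m creep '[[8.69,4.34,-2.4,-2.2,1],[8.69,4.34,-2.4,-2.2,1],[8.69,4.34,-2.4,-2.2,1],[8.69,4.34,-2.4,-2.2,1],[8.69,4.34,-2.4,-2.2,1],[8.69,4.34,-2.4,-2.2,1],[8.69,4.34,-2.4,-2.2,1],[8.69,4.34,-2.4,-2.2,1],[8.69,4.34,-2.4,-2.2,1],[8.69,4.34,-2.4,-2.2,1]]' 40
python3 - <<'E'
from h import *
from scipy.spatial.transform import Rotation as R
s=ctrl.sense();M=R.from_rotvec(s['orientation']).as_matrix();print(np.degrees(np.arctan2(M[1,0],M[0,0])),M[:,1].round(3),s['joint_positions'].round(3))
snap('wrist','w1')
E
```

```text
time_s: 1.35
tool_pos: [471.1, -310.9, 134.9]
orientation: [-1.18, 1.252, -1.25]
wrist_force: [0.5, -0.4, 0.6]
width: 85.6
-93.27719370096042 [ 0.     0.002 -1.   ] [-5.840e-01  4.250e-01  1.000e-02  1.157e+00  1.000e-03  2.615e+00]
```

View pics/w1.png

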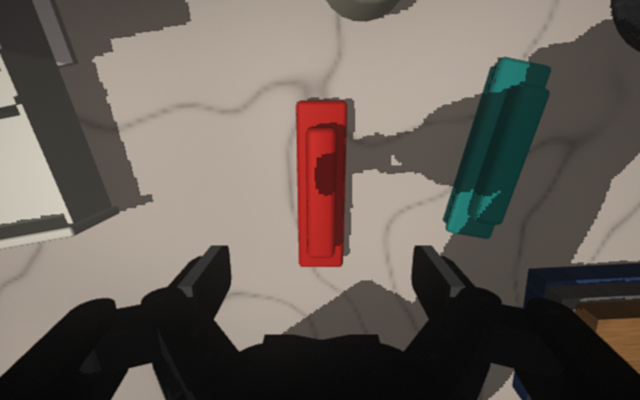

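The wrist view shows the red brush upright at (297–347, 100–266) between the open fingers; its ridge runs vertically in the picture. I'll refine its centre from this.

Run:
```python
from h import *
v=V('w1');hsv=cv2.cvtColor(v.im,cv2.COLOR_RGB2HSV);C=v.cloud()
m=(((hsv[...,0]<6)|(hsv[...,0]>174))&(hsv[...,1]>170))
P=C[m];T=P[(P[:,2]>38)&(P[:,2]<50)][:,:2].astype(np.float32);print(cv2.minAreaRect(T),np.percentile(P[:,2],[5,50,95]))
B=P[(P[:,2]>15)][:,:2].astype(np.float32);print(cv2.minAreaRect(B))
# tray pocket bits
```

```text
((474.05322265625, -310.3884582519531), (23.990154266357422, 108.46937561035156), 86.47640991210938) [20.51187097 38.94523285 44.46702951]
((473.9325256347656, -310.6919860839844), (40.41976547241211, 146.61868286132812), 86.46285247802734)
```

```bash
python3 -m creep '[[0.07,0.01,-1.4,0,1],[0.07,0.01,-2.5,0,1],[0.07,0.01,-2.85,0,1],[0.07,0.01,-2.85,0,1],[0.07,0.01,-2.85,0,-0.3],[0.07,0.01,-2.85,0,-1],[0.07,0.01,-2.85,0,-1],[0.07,0.01,-2.85,0,-1],[0.07,0.01,-2.85,0,-1]]' 40
python3 -m creep '[[0,0,0,0,-1],[0,0,0.5,0,-1],[0,0,1.5,0,-1],[0,0,2.5,0,-1],[0,0,2.5,0,-1]]'
```

```text
time_s: 2.52
tool_pos: [474.6, -310.9, 22.1]
orientation: [-1.18, 1.25, -1.252]
wrist_force: [-0.7, 0.3, 5.4]
width: 23.2
time_s: 3.15
tool_pos: [476.8, -312.3, 125.5]
orientation: [-1.178, 1.244, -1.257]
wrist_force: [0.5, 0.3, -1.2]
width: 23.5
```

```bash
python3 -m creep '[[0,0.5,0.9,1.33,-1],[0,1.5,0.9,2.66,-1],[0,2.5,0.9,4,-1],[0.1,3.5,0.9,5.32,-1],[0.2,4.5,0.9,6.65,-1],[0.3,5.5,0.9,8,-1],[0.4,6.5,0.9,9.3,-1],[0.4,7.5,0.9,10.6,-1],[0.4,8.15,0.9,11.9,-1],[0.4,8.15,0.9,12.57,-1],[0.4,8.15,0.9,12.57,-1],[0.4,8.15,0.9,12.57,-1]]'
python3 - <<'E'
from h import *
from scipy.spatial.transform import Rotation as R
s=ctrl.sense();M=R.from_rotvec(s['orientation']).as_matrix();print(np.degrees(np.arctan2(M[1,0],M[0,0])),M[:,1].round(3),s['joint_positions'].round(3))
snap('wrist','w2');snap('scene','s2');snap('top','t2')
i=cv2.imread('pics/s2.png');cv2.imwrite('pics/s2c.png',cv2.resize(i[60:260,220:420],None,fx=3,fy=3))
E
```

```text
time_s: 4.65
tool_pos: [492.2, 13.5, 160.6]
orientation: [-1.56, -0.099, 0.098]
wrist_force: [-0.4, 0.6, -1.6]
width: 23.4
7.185424593416379 [ 0.     0.008 -1.   ] [ 0.022  0.269 -0.147  1.155  0.008  1.468]
```

View pics/w2.png

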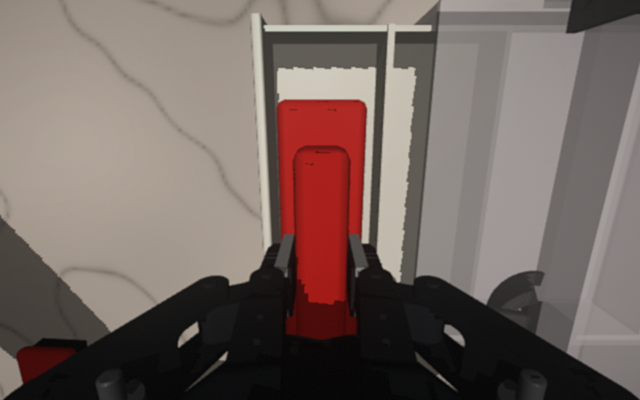

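View pics/s2c.png

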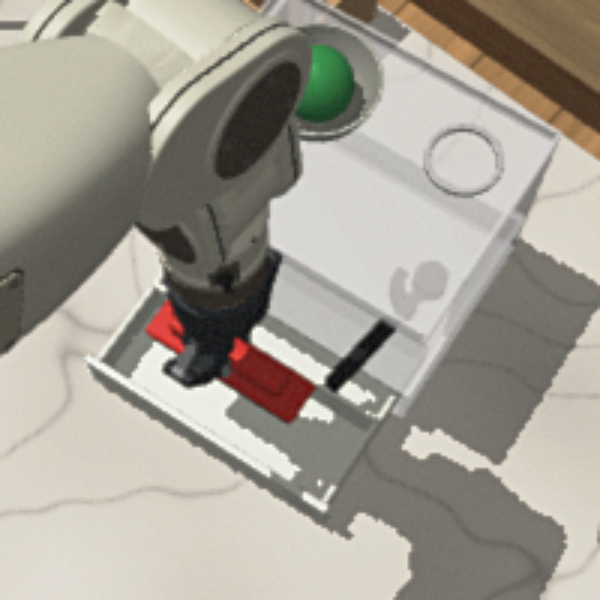

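Run:
```python
from h import *
v=V('w2');ex=np.array([np.cos(.126),np.sin(.126),0]);ey=np.array([-ex[1],ex[0],0])
O=np.array([492.2,13.5,0])
for p,z in[((253,30),64),((265,30),64),((265,150),64),((387,30),58),((394,30),58),((385,150),58),((330,25),54)]:
    P=v.onz(*p,z)-O;print(p,(P@ex).round(1),(P@ey).round(1))
print((v.proj([492,13,15])))
```

```text
(253, 30) -48.4 124.9
(265, 30) -39.9 124.9
(265, 150) -43.9 40.2
(387, 30) 47.9 126.3
(394, 30) 53.0 126.3
(385, 150) 51.2 39.5
(330, 25) 6.5 130.6
(np.float64(320.76051133287774), np.float64(186.2701843838249))
```

```bash
python3 -m creep '[[0.1,0.01,-1.2,0,-1],[0.1,0.01,-2.3,0,-1],[0.1,0.01,-2.9,0,-1],[0.1,0.01,-3.1,0,-1],[0.1,0.01,-3.12,0,-1],[0.1,0.01,-3.12,0,-1]]'
python3 -m creep '[[0,0,0,0,-0.1],[0,0,0,0,-0.1],[0,0,0,0,-0.1],[0,0,0,0,-0.1]]'
```

```text
time_s: 5.55
tool_pos: [497.8, 13.7, 37.6]
orientation: [-1.56, -0.102, 0.095]
wrist_force: [1.3, -0.1, -1.7]
width: 23.5
time_s: 6.05
tool_pos: [497.9, 13.7, 37.8]
orientation: [-1.56, -0.102, 0.095]
wrist_force: [-0.8, 0.3, 0.5]
width: 38.6
```

Released. I'll lift straight up, then back off to the front of the tray and look.

```bash
python3 -m creep '[[0,0,0.6,0,-0.1],[0,0,1.6,0,-0.1],[0,0,2.6,0,-0.1],[-1,-0.1,2.8,0,0.5],[-2.5,-0.3,2.8,0,1],[-3.6,-0.45,2.8,0,1],[-3.6,-0.45,2.8,0,1]]'
python3 - <<'E'
from h import *
snap('wrist','w3');snap('scene','s3')
i=cv2.imread('pics/s3.png');cv2.imwrite('pics/s3c.png',cv2.resize(i[60:260,220:420],None,fx=3,fy=3))
E
```

```text
time_s: 6.92
tool_pos: [350.2, -4.5, 149.4]
orientation: [-1.56, -0.1, 0.096]
wrist_force: [0.6, -0.9, -0.2]
width: 85.2
```

View pics/s3c.png

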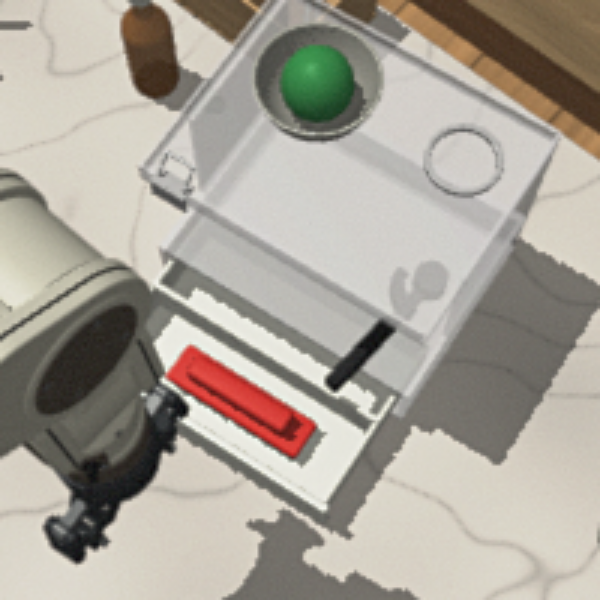

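View pics/w3.png

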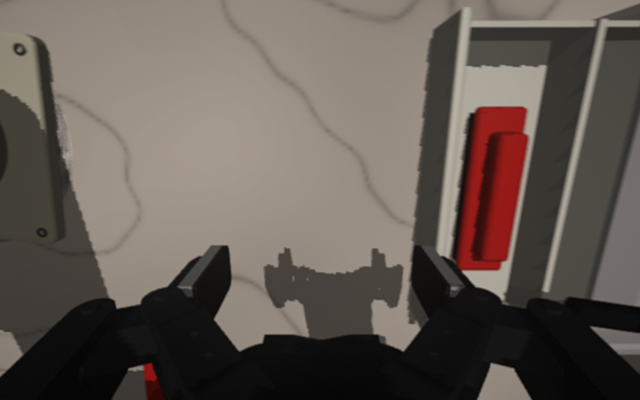

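```bash
python3 -m creep '[[0,0,-1.2,0,1],[0,0,-2.4,0,1],[0,0,-3.2,0,1],[0,0,-3.2,0,1],[0.5,0.06,-3.2,0,1],[0.9,0.11,-3.2,0,1],[1.3,0.16,-3.2,0,1],[1.7,0.22,-3.2,0,1],[2.1,0.27,-3.2,0,1],[2.5,0.32,-3.2,0,1],[2.8,0.36,-3.2,0,1],[2.8,0.36,-3.2,0,1]]'
python3 -m creep '[[0.3,0.04,0,0,1],[0.6,0.08,0,0,1],[0.8,0.1,0,0,1],[0.9,0.11,0,0,1],[0.9,0.11,0,0,1]]'
python3 - <<'E'
from h import *
snap('scene','s4')
i=cv2.imread('pics/s4.png');cv2.imwrite('pics/s4c.png',cv2.resize(i[60:260,220:420],None,fx=3,fy=3))
E
```

```text
time_s: 8.52
tool_pos: [468.8, 10.3, 23.3]
orientation: [-1.56, -0.106, 0.091]
wrist_force: [-0.8, -0.6, 0.1]
width: 85.4
time_s: 9.15
tool_pos: [505.1, 14.8, 23.2]
orientation: [-1.56, -0.107, 0.091]
wrist_force: [-0.5, 0.7, -0.6]
width: 85.3
```

View pics/s4c.png

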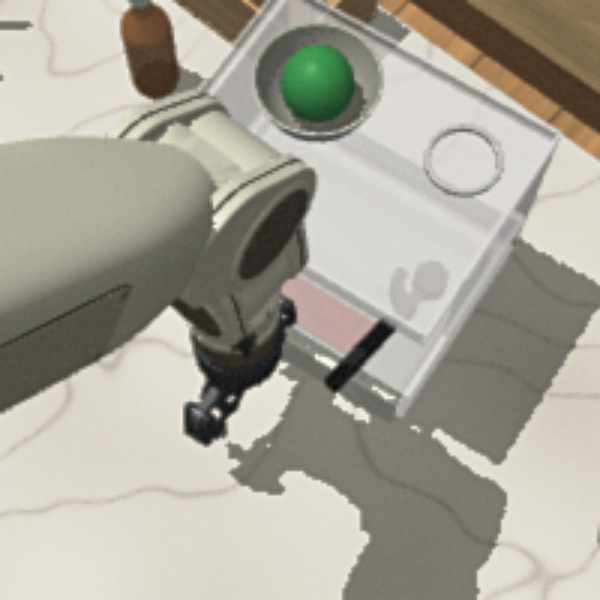

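```bash
python3 -m creep '[[0.05,0.01,0,0,1],[0.1,0.01,0,0,1],[0.15,0.02,0,0,1],[0.15,0.02,0,0,1]]'
python3 - <<'E'
from h import *
for n in('scene','top'):
    snap(n,n[0]+'5');P=V(n[0]+'5').cloud().reshape(-1,3)
    k=(abs(P[:,2]-62)<5)&(P[:,0]>500)&(P[:,0]<620)
    Q=P[k]
    print([(y,Q[abs(Q[:,1]-y)<8][:,0].min().round()) for y in range(-100,160,20) if (abs(Q[:,1]-y)<8).sum()>1])
E
```

```text
time_s: 9.7
tool_pos: [505.0, 14.7, 22.7]
orientation: [-1.561, -0.098, 0.098]
wrist_force: [-16.0, -2.0, 12.0]
width: 85.3
[(-100, np.float64(575.0)), (-80, np.float64(572.0)), (-60, np.float64(570.0)), (-40, np.float64(567.0)), (-20, np.float64(564.0)), (0, np.float64(561.0)), (20, np.float64(564.0)), (40, np.float64(613.0))]
[(-100, np.float64(576.0)), (-80, np.float64(572.0)), (-60, np.float64(572.0)), (-40, np.float64(568.0)), (-20, np.float64(568.0)), (120, np.float64(547.0)), (140, np.float64(544.0))]
```

The tray reached its stop: 16 N at the face, and the panel is at x≈560 mid-face. The tool points down, so its body would hit the upper deck before the latch passes its peak. I need the tool tilted forward, so I'll back off and see how the arm behaves at the edge of its reach, in free space.

```bash
python3 -m creep '[[-0.5,-0.06,0,0,1],[-2,-0.25,0,0,0],[-3,-0.4,1,0,-1],[-3,-0.6,2.5,0,-1],[-3,-2,4,0,-1],[-3,-3.5,5.5,0,-1],[-2.5,-5,7,0,-1],[-2,-6.5,7.5,0,-1],[-1.5,-7.5,7.5,0,-1],[-1.5,-7.5,7.5,0,-1]]'
python3 -m creep '[[1.2,-0.8,0,0,-1],[2.4,-1.6,0,0,-1],[3.6,-2.4,0,0,-1],[4.8,-3.2,0,0,-1],[6,-4,0,0,-1],[7.2,-4.8,0,0,-1],[8.4,-5.6,0,0,-1],[8.4,-5.6,0,0,-1]]'
python3 - <<'E'
from h import *
from scipy.spatial.transform import Rotation as R
s=ctrl.sense();M=R.from_rotvec(s['orientation']).as_matrix();print(M.round(3),s['joint_positions'].round(3))
E
```

```text
time_s: 11.05
tool_pos: [445.9, -288.2, 324.2]
orientation: [-1.564, -0.099, 0.095]
wrist_force: [1.2, -0.5, 1.1]
width: -0.4
time_s: 12.05
tool_pos: [642.5, -420.5, 292.2]
orientation: [-1.593, -0.13, 0.064]
wrist_force: [0.5, 0.6, 0.6]
width: -0.1
[[ 0.992  0.043 -0.122]
 [ 0.123 -0.022  0.992]
 [ 0.04  -0.999 -0.027]] [-0.582  0.902  1.274  1.896  0.006  0.866]
```

```bash
cat > st.py <<'E'
from h import *
from scipy.spatial.transform import Rotation as R
s=ctrl.sense();M=R.from_rotvec(s['orientation']).as_matrix();a=M[:,1];print('t',s['time_s'],'pos',s['tool_pos'].round(1),'fing',a.round(3),'tilt',np.degrees(np.arccos(-a[2])).round(1),'az',np.degrees(np.arctan2(a[1],a[0])).round(1),'jaw',M[:,0].round(3),'q',s['joint_positions'].round(3),'F',s['wrist_force'].round(1),'w',round(s['width'],1))
E
python3 -m creep '[[20,-13,0,0,-1],[20,-13,0,0,-1],[20,-13,0,0,-1],[20,-13,0,0,-1],[20,-13,0,0,-1]]'; python3 st.py
```

```text
time_s: 12.68
tool_pos: [709.3, -462.6, 189.3]
orientation: [-1.628, -0.168, 0.026]
wrist_force: [-0.0, 0.5, 0.1]
width: -0.1
t 12.675 pos [ 709.3 -462.6  189.3] fing [ 0.093 -0.055 -0.994] tilt 6.2 az -30.3 jaw [0.988 0.125 0.086] q [-0.58   1.037  1.274  1.7    0.006  0.868] F [-0.   0.5  0.1] w -0.1
```

```bash
python3 -m creep '[[-0.5,0.3,1.5,0,-1],[-1,0.6,3,0,-1],[-1,0.6,4.5,0,-1],[-1,0.6,6,0,-1],[-1,0.6,7.5,0,-1],[-1,0.6,9,0,-1],[-1,0.6,10.5,0,-1],[-1,0.6,12,0,-1],[-1,0.6,13,0,-1],[-1,0.6,14,0,-1]]'; python3 st.py
```

```text
time_s: 13.92
tool_pos: [551.0, -360.6, 484.9]
orientation: [-1.657, -0.201, -0.007]
wrist_force: [0.7, 0.0, 0.3]
width: 0.1
t 13.925 pos [ 551.  -360.6  484.9] fing [ 0.135 -0.082 -0.987] tilt 9.1 az -31.2 jaw [0.984 0.127 0.124] q [-0.582  0.623  1.274  2.063  0.006  0.867] F [0.7 0.  0.3] w 0.1
```

```bash
python3 -m creep '[[1,-0.6,3,0,-1],[2,-1.2,8,0,-1],[2,-1.2,15,0,-1],[2,-1.2,20,0,-1],[2,-1.2,20,0,-1],[2,-1.2,20,0,-1],[2,-1.2,20,0,-1],[2,-1.2,20,0,-1]]'; python3 st.py
```

```text
time_s: 14.92
tool_pos: [484.4, -313.5, 578.3]
orientation: [-1.699, -0.251, -0.056]
wrist_force: [-0.3, -0.9, 0.1]
width: -0.0
t 14.925 pos [ 484.4 -313.5  578.3] fing [ 0.198 -0.122 -0.973] tilt 13.4 az -31.8 jaw [0.974 0.133 0.181] q [-0.577  0.461  1.274  2.149  0.005  0.872] F [-0.3 -0.9  0.1] w -0.0
```

```bash
python3 -m creep '[[0,0,10,0,-1],[0,0,20,0,-1],[0,0,20,0,-1],[0,0,20,0,-1],[0,0,20,0,-1],[0,0,20,0,-1],[0,0,20,0,-1],[0,0,20,0,-1]]'; python3 st.py
```

```text
time_s: 15.92
tool_pos: [458.4, -295.0, 627.8]
orientation: [-1.746, -0.309, -0.114]
wrist_force: [-0.1, 0.2, 0.1]
width: 0.2
t 15.925 pos [ 458.4 -295.   627.8] fing [ 0.269 -0.168 -0.948] tilt 18.5 az -32.1 jaw [0.959 0.143 0.246] q [-0.574  0.373  1.274  2.149  0.005  0.875] F [-0.1  0.2  0.1] w 0.2
```

```bash
python3 -m creep '[[-12,8,18,0,-1],[-12,8,18,0,-1],[-12,8,18,0,-1],[-12,8,18,0,-1]]'; python3 st.py;  python3 -m creep '[[-12,8,18,0,-1],[-12,8,18,0,-1],[-12,8,18,0,-1],[-12,8,18,0,-1],[-12,8,18,0,-1],[-12,8,18,0,-1],[-12,8,18,0,-1],[-12,8,18,0,-1],[-12,8,18,0,-1]]'; python3 st.py
```

```text
time_s: 16.42
tool_pos: [423.4, -268.3, 683.4]
orientation: [-1.801, -0.381, -0.186]
wrist_force: [0.5, -0.2, -0.3]
width: 0.1
t 16.425 pos [ 423.4 -268.3  683.4] fing [ 0.352 -0.221 -0.909] tilt 24.6 az -32.2 jaw [0.933 0.159 0.323] q [-5.660e-01  2.680e-01  1.274e+00  2.149e+00  2.000e-03  8.830e-01] F [ 0.5 -0.2 -0.3] w 0.1
time_s: 17.55
tool_pos: [382.2, -234.2, 736.8]
orientation: [-1.854, -0.459, -0.263]
wrist_force: [0.2, -0.3, 0.6]
width: -0.2
t 17.55 pos [ 382.2 -234.2  736.8] fing [ 0.437 -0.273 -0.857] tilt 31.0 az -32.0 jaw [0.898 0.181 0.401] q [-0.546  0.155  1.274  2.149 -0.006  0.901] F [ 0.2 -0.3  0.6] w -0.2
```

```bash
python3 -m creep '[[-13,8,16,0,-1],[-13,8,16,0,-1],[-13,8,16,0,-1]]' >/dev/null; python3 st.py;  python3 -m creep '[[-14,9,15,0,-1],[-14,9,15,0,-1],[-14,9,15,0,-1]]'>/dev/null; python3 st.py; python3 -m creep '[[-14,9,15,0,-1],[-14,9,15,0,-1],[-14,9,15,0,-1]]'>/dev/null; python3 st.py
```

```text
t 17.925 pos [ 338.8 -208.8  778.2] fing [ 0.507 -0.315 -0.803] tilt 36.6 az -31.9 jaw [0.862 0.203 0.464] q [-0.549  0.058  1.275  2.149 -0.004  0.898] F [-0.6  0.4  0.9] w 0.1
t 18.3 pos [ 293.8 -180.2  813.8] fing [ 0.57  -0.353 -0.742] tilt 42.1 az -31.7 jaw [0.821 0.229 0.523] q [-0.545 -0.038  1.275  2.149 -0.006  0.901] F [-0.9 -0.5 -0.8] w 0.1
t 18.675 pos [ 228.7 -155.4  863.3] fing [ 0.678 -0.402 -0.616] tilt 52.0 az -30.7 jaw [0.732 0.288 0.617] q [-0.969 -0.164  1.273  2.148  0.338  0.622] F [-1.4 -1.1 -0.5] w 0.1
```

```bash
python3 -m creep '[[-8,5,18,0,-1],[-8,5,18,0,-1],[-8,5,18,0,-1]]' >/dev/null; python3 st.py;  python3 -m creep '[[-8,4,18,0,-1],[-8,4,18,0,-1],[-8,4,18,0,-1]]'>/dev/null; python3 st.py
```

```text
t 19.05 pos [ 186.2 -112.4  872.9] fing [ 0.695 -0.417 -0.586] tilt 54.1 az -30.9 jaw [0.713 0.297 0.635] q [-0.517 -0.249  1.273  2.148 -0.019  0.914] F [1.1 0.4 0.3] w -0.1
t 19.425 pos [151.  -93.5 885.5] fing [ 0.724 -0.437 -0.534] tilt 57.7 az -31.2 jaw [0.679 0.316 0.662] q [-0.52  -0.311  1.275  2.149 -0.02   0.912] F [ 0.6 -0.  -0.9] w 0.2
```

```bash
python3 -m creep '[[1,0,-1,0,-1],[2,0,-2,0.6,-1],[3,0,-3.5,1.2,-1],[4,0,-5,1.8,-1],[5,0,-6.5,2.4,-1],[5.5,-0.5,-8,3,-1],[5.7,-0.9,-9.5,3.6,-1],[5.7,-0.9,-11,4.2,-1],[5.7,-0.9,-12.5,4.8,-1],[5.7,-0.9,-14,4.8,-1],[5.7,-0.9,-14.6,4.8,-1],[5.7,-0.9,-14.6,4.8,-1]]'; python3 st.py
```

```text
time_s: 20.92
tool_pos: [376.8, -129.0, 295.4]
orientation: [-1.613, -1.38, -0.218]
wrist_force: [-0.1, -0.1, 0.6]
width: 0.1
t 20.925 pos [ 376.8 -129.   295.4] fing [ 0.836  0.107 -0.538] tilt 57.5 az 7.3 jaw [0.343 0.664 0.665] q [-0.92  -0.473 -0.863  0.516  0.819  0.159] F [-0.1 -0.1  0.6] w 0.1
```

Tool is now tilted 57.5° and pointing along the organiser's +x. I'll check the scene before reaching in.

Run:
```python
from h import *
snap('scene','s6');snap('wrist','w6')
i=cv2.imread('pics/s6.png');cv2.imwrite('pics/s6c.png',cv2.resize(i[60:260,220:420],None,fx=3,fy=3))
ex=np.array([np.cos(.126),np.sin(.126)]);ey=np.array([-ex[1],ex[0]]);A=np.array([684,-63.6])
v=V('s6');C=v.cloud();m=(v.im.max(2)<45)&(C[...,2]>85)&(C[...,2]<125)&(C[...,0]>530)&(C[...,0]<640)&(abs(C[...,1]+60)<60)
P=C[m];print(cv2.minAreaRect(P[:,:2].astype(np.float32)),P[:,2].mean(),len(P))
for th in (.15,.3,.5,.7,.85,1.0,1.1,1.2,1.25,1.3):
    c,s=np.cos(th),np.sin(th)
    for r in (125,):
        q=r*np.array([-c,s])+24*np.array([-s,-c])+np.array([8,0]);print(th,q.round(),(A+q[0]*ex+q[1]*ey).round())
```

```text
((582.2828369140625, -58.47867202758789), (12.054647445678711, 79.56147003173828), 88.90373229980469) 102.57830435740087 128
0.15 [-119.   -5.] [566. -84.]
0.3 [-119.   14.] [565. -65.]
0.5 [-113.   39.] [567. -39.]
0.7 [-103.   62.] [574. -15.]
0.85 [-93.  78.] [582.   2.]
1.0 [-80.  92.] [593.  18.]
1.1 [-70. 101.] [602.  27.]
1.2 [-60. 108.] [611.  36.]
1.25 [-54. 111.] [616.  40.]
1.3 [-49. 114.] [621.  43.]
```

View pics/s6c.png

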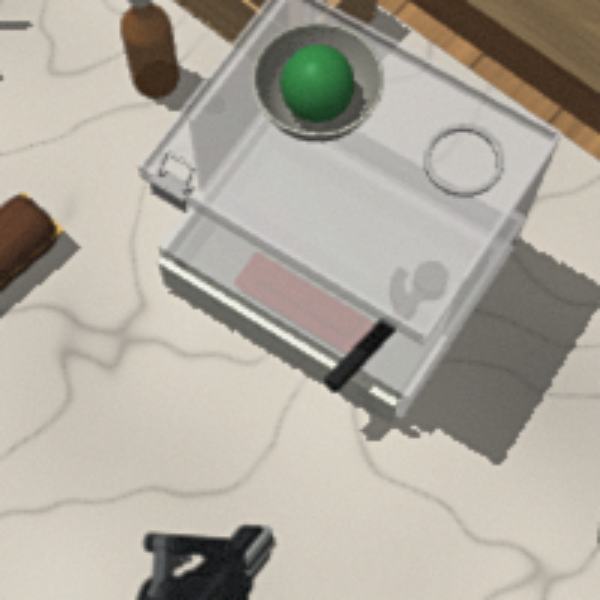

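View pics/w6.png

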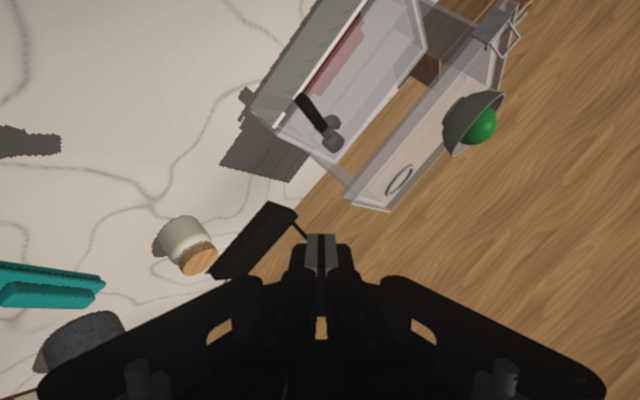

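```bash
python3 -m creep '[[1,0.05,-1,0,-1],[2,0.1,-2,0,-1],[3,0.15,-3,0,-1],[3.9,0.1,-3.8,0,-1],[3.9,0.1,-3.8,0,-1],[3.9,0.1,-3.8,0,-1]]'; python3 st.py
python3 - <<'E'
from h import *
snap('scene','s7');snap('wrist','w7')
i=cv2.imread('pics/s7.png');cv2.imwrite('pics/s7c.png',cv2.resize(i[60:310,220:470],None,fx=2.4,fy=2.4))
E
```

```text
time_s: 21.78
tool_pos: [533.3, -125.7, 144.1]
orientation: [-1.612, -1.379, -0.218]
wrist_force: [0.1, 0.6, 0.5]
width: 0.1
t 21.775 pos [ 533.3 -125.7  144.1] fing [ 0.836  0.108 -0.538] tilt 57.4 az 7.4 jaw [0.343 0.662 0.666] q [-0.516  0.164 -1.002 -0.492  0.531  0.527] F [0.1 0.6 0.5] w 0.1
```

View pics/s7c.png

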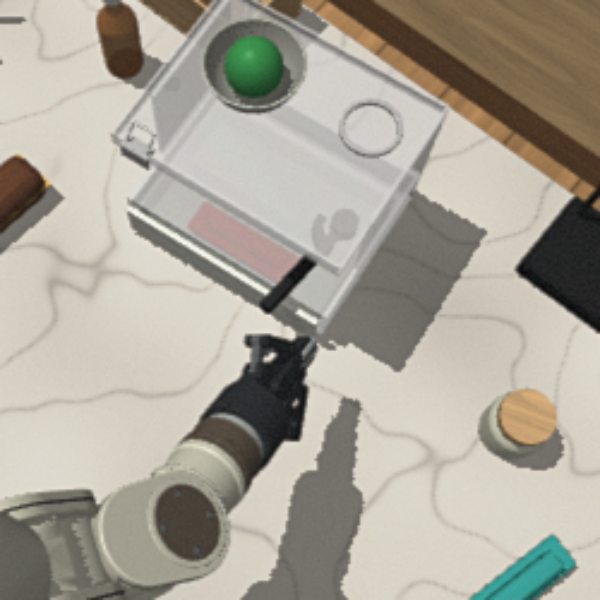

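```bash
python3 -m creep '[[0,0.1,-0.5,0,-1],[0.3,0.2,-1,0,-1],[0.75,0.25,-1.3,0,-1],[0.75,0.25,-1.3,0,-1],[0.75,0.25,-1.3,0,-1]]'; python3 st.py
python3 - <<'E'
from h import *
snap('scene','s8');snap('wrist','w8')
i=cv2.imread('pics/s8.png');cv2.imwrite('pics/s8c.png',cv2.resize(i[120:260,280:420],None,fx=4,fy=4))
E
```

```text
time_s: 22.5
tool_pos: [563.4, -116.6, 97.5]
orientation: [-1.617, -1.385, -0.223]
wrist_force: [0.3, -0.5, 0.2]
width: 0.1
t 22.5 pos [ 563.4 -116.6   97.5] fing [ 0.84   0.105 -0.532] tilt 57.9 az 7.1 jaw [0.339 0.665 0.666] q [-0.448  0.364 -1.008 -0.73   0.476  0.574] F [ 0.3 -0.5  0.2] w 0.1
```

View pics/s8c.png

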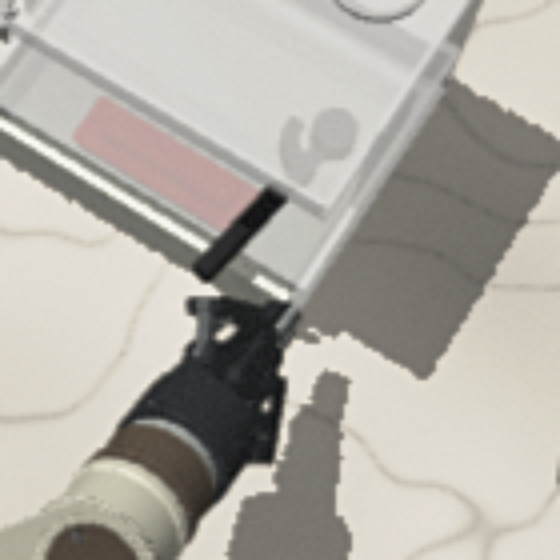

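View pics/w8.png

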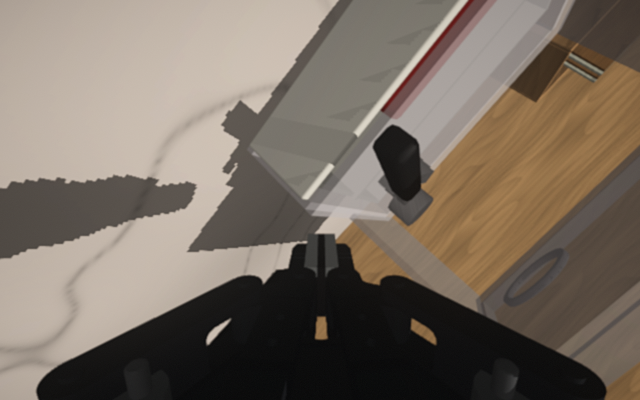

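```bash
python3 -m creep '[[0.07,0.5,-0.1,0,-1],[0.07,0.8,-0.1,0,-1],[0.05,1.1,-0.1,0,-1],[0.05,1.3,-0.1,0,-1],[0.07,1.6,-0.1,0,-1],[0.1,1.95,-0.1,0,-1],[0.18,2.25,-0.1,0,-1],[0.27,2.55,-0.1,0,-1],[0.27,2.55,-0.1,0,-1]]'; python3 st.py
python3 - <<'E'
from h import *
snap('scene','s9');snap('wrist','w9')
i=cv2.imread('pics/s9.png');cv2.imwrite('pics/s9c.png',cv2.resize(i[80:260,240:420],None,fx=3.3,fy=3.3))
E
```

```text
time_s: 23.72
tool_pos: [574.1, -13.1, 93.0]
orientation: [-1.615, -1.387, -0.221]
wrist_force: [0.2, -0.3, -0.9]
width: -0.1
t 23.725 pos [574.1 -13.1  93. ] fing [ 0.84   0.107 -0.532] tilt 57.8 az 7.3 jaw [0.337 0.665 0.666] q [-0.142  0.385 -1.072 -0.879  0.227  0.76 ] F [ 0.2 -0.3 -0.9] w -0.1
```

View pics/s9c.png

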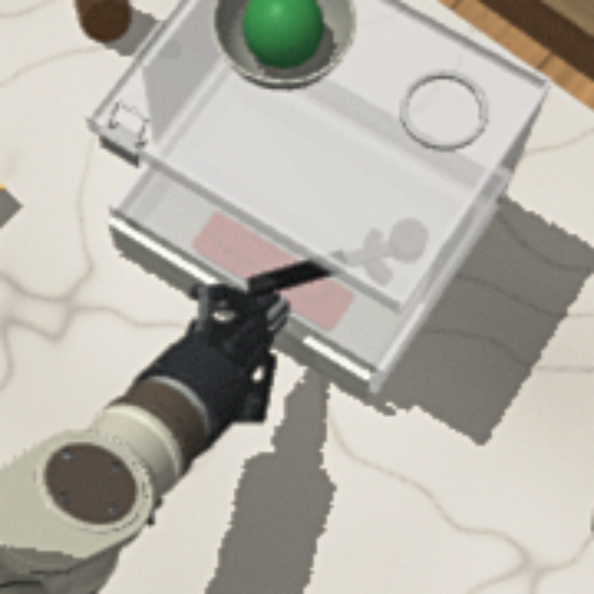

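View pics/w9.png

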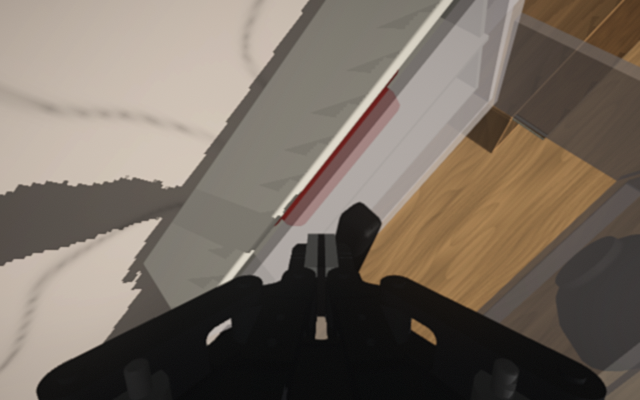

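```bash
python3 -m creep '[[0.1,0.18,0.05,0,-1],[0.2,0.37,0.05,0,-1],[0.33,0.57,0.05,0,-1],[0.47,0.77,0.1,0,-1],[0.58,0.9,0.1,0,-1],[0.7,1.0,0.1,0,-1],[0.7,1.0,0.1,0,-1]]'; python3 st.py
python3 - <<'E'
from h import *
snap('scene','s10');snap('wrist','w10')
i=cv2.imread('pics/s10.png');cv2.imwrite('pics/s10c.png',cv2.resize(i[80:260,240:420],None,fx=3.3,fy=3.3))
E
```

```text
time_s: 24.7
tool_pos: [602.4, 27.6, 97.3]
orientation: [-1.612, -1.388, -0.222]
wrist_force: [-0.0, 0.8, -0.2]
width: 0.0
t 24.7 pos [602.4  27.6  97.3] fing [ 0.84   0.11  -0.532] tilt 57.9 az 7.4 jaw [0.336 0.665 0.667] q [-0.016  0.389 -1.01  -0.833  0.123  0.829] F [-0.   0.8 -0.2] w 0.0
```

View pics/s10c.png

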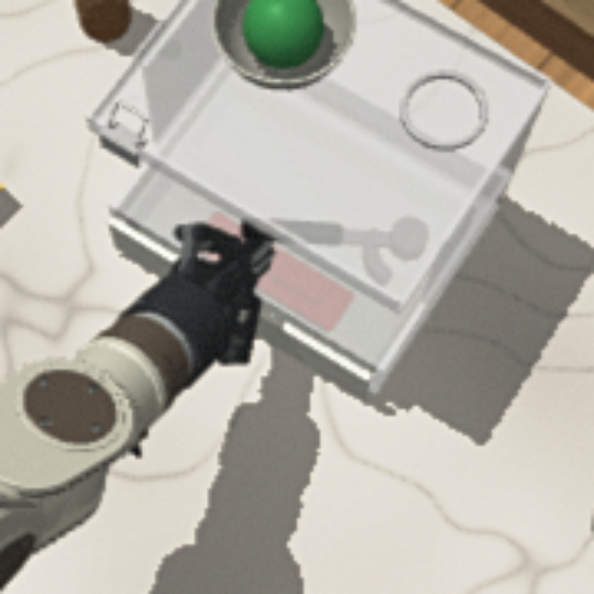

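View pics/w10.png

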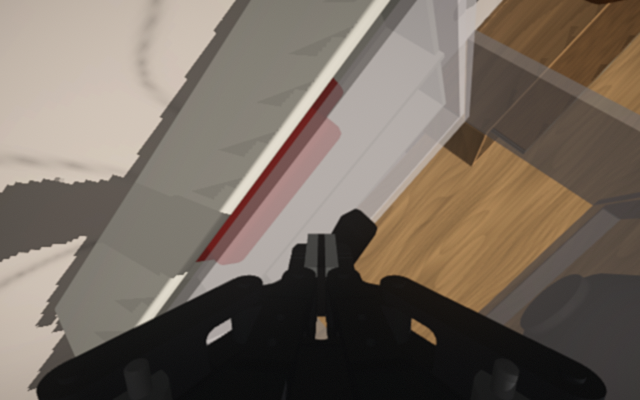

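```bash
python3 -m creep '[[0.12,0.1,0,0,-1],[0.22,0.2,0,0,-1],[0.32,0.27,0,0,-1],[0.42,0.34,0,0,-1],[0.55,0.4,0,0,-1],[0.68,0.44,0,0,-1],[0.68,0.44,0,0,-1]]'; python3 st.py
python3 - <<'E'
from h import *
snap('scene','s11');snap('wrist','w11')
i=cv2.imread('pics/s11.png');cv2.imwrite('pics/s11c.png',cv2.resize(i[80:260,240:420],None,fx=3.3,fy=3.3))
E
```

```text
time_s: 25.68
tool_pos: [629.9, 44.9, 97.4]
orientation: [-1.613, -1.388, -0.222]
wrist_force: [-0.4, -0.4, 0.9]
width: 0.1
t 25.675 pos [629.9  44.9  97.4] fing [ 0.84   0.109 -0.532] tilt 57.9 az 7.4 jaw [0.336 0.665 0.667] q [ 0.032  0.41  -0.942 -0.79   0.082  0.855] F [-0.4 -0.4  0.9] w 0.1
```

View pics/s11c.png

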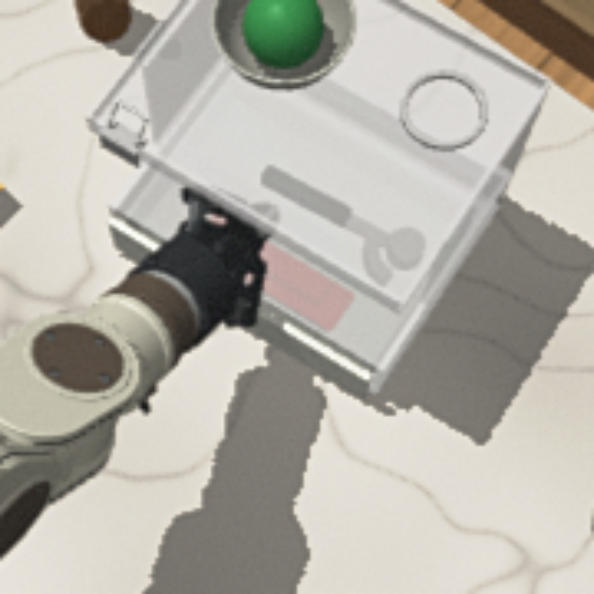

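View pics/w11.png

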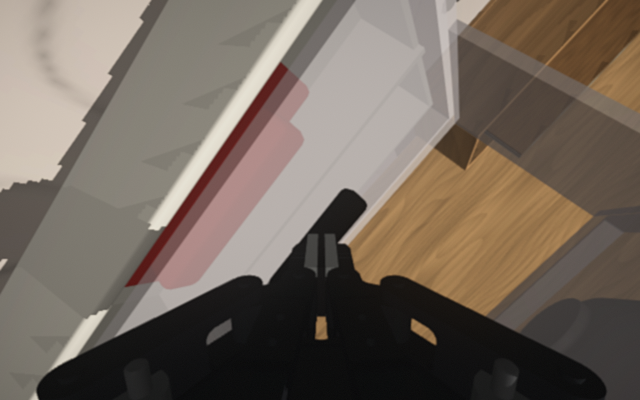

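The handle has run ahead of the finger into its notch and lies parallel to the front edge. I'll retreat straight out and verify.

```bash
python3 -m creep '[[-0.6,-0.1,0,0,-1],[-1.5,-0.2,0.1,0,-1],[-3,-0.4,0.8,0,-1],[-4.3,-0.7,2,0,-1],[-5.2,-1.6,3,0,-1],[-5.5,-2.8,4,0,-1],[-5.5,-3.8,4.5,0,-1],[-5.5,-3.8,4.5,0,-1]]'; python3 st.py
python3 - <<'E'
from h import *
snap('scene','s12');snap('top','t12')
i=cv2.imread('pics/s12.png');cv2.imwrite('pics/s12c.png',cv2.resize(i[60:240,240:420],None,fx=3.3,fy=3.3))
i=cv2.imread('pics/t12.png');cv2.imwrite('pics/t12c.png',cv2.resize(i[90:230,210:350],None,fx=4,fy=4))
E
```

```text
time_s: 26.78
tool_pos: [408.6, -113.6, 280.6]
orientation: [-1.627, -1.383, -0.23]
wrist_force: [1.2, -0.0, -0.1]
width: -0.3
t 26.775 pos [ 408.6 -113.6  280.6] fing [ 0.843  0.095 -0.529] tilt 58.1 az 6.5 jaw [0.342 0.664 0.665] q [-0.751 -0.452 -0.931  0.285  0.702  0.346] F [ 1.2 -0.  -0.1] w -0.3
```

View pics/s12c.png

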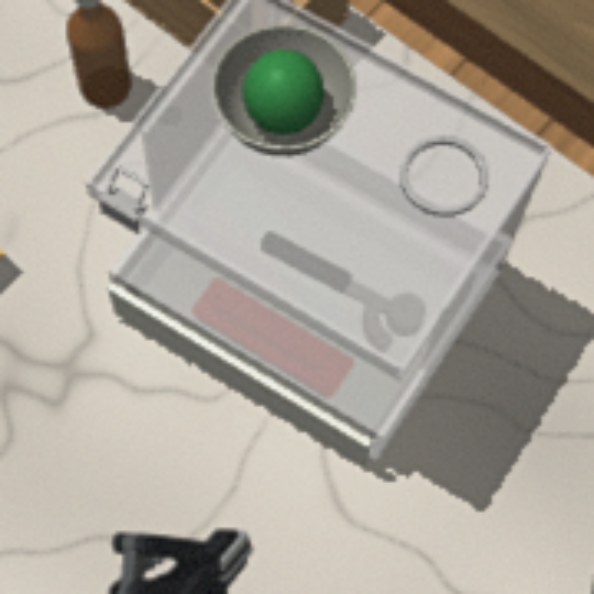

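View pics/t12c.png

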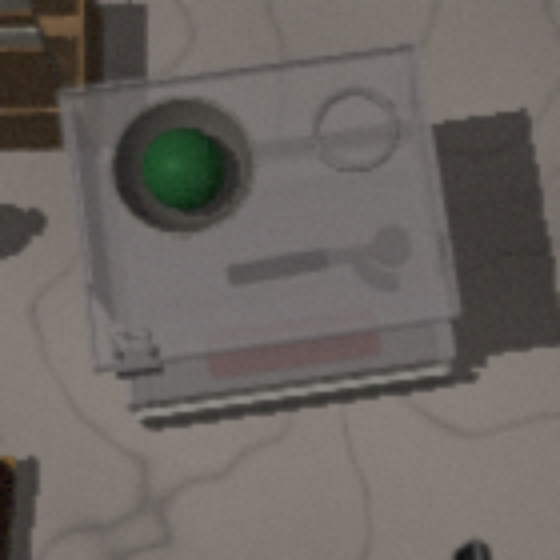

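Run:
```python
from h import *
s=V('s12');t=V('t12')
def tri(a,b):
    o1,r1=s.ray(*a);o2,r2=t.ray(*b);k=np.linalg.lstsq(np.stack([r1,-r2],1),o2-o1,rcond=None)[0]
    return (o1+r1*k[0]+o2+r2*k[1])/2
S=lambda x,y:(x/3.3+240-.35,y/3.3+60-.35)
T=lambda x,y:(x/4+210-.4,y/4+90-.4)
L=tri(S(266,243),T(231,273));R=tri(S(347,283),T(325,259));print(L,R)
d=(L-R)[:2];print('th',np.degrees(np.arctan2(d[1],d[0])), 'latch', np.pi+.126-np.arctan2(d[1],d[0]))
for z in(92,112):
    print(z,[s.onz(*S(306,263),z).round(1),t.onz(*T(278,266),z).round(1)])
```

```text
[665.96840228  78.30034275  67.07096576] [673.78788065  -3.44960278  82.86229868]
th 95.46378611384857 latch 1.6014352694834932
92 [array([662.5,  32.3,  92. ]), array([665.3,  35.8,  92. ])]
112 [array([654.4,  26.5, 112. ]), array([659.6,  34.2, 112. ])]
```

Run:
```python
from h import *
a=V('t0').im.astype(int);b=V('t12').im.astype(int)
d=(abs(a-b).max(2)>40).astype(np.uint8)
n,l,st,ce=cv2.connectedComponentsWithStats(d)
print([(st[i].tolist()) for i in range(1,n) if st[i,4]>15])
ctrl.finish_job();print(ctrl.sense()['time_s'])
```

```text
[[247, 172, 74, 54, 616], [250, 186, 84, 45, 356], [375, 193, 15, 43, 570], [359, 223, 42, 57, 1023], [314, 225, 41, 74, 1655], [344, 276, 238, 124, 12622], [374, 280, 28, 4, 65], [371, 284, 32, 11, 137], [404, 284, 7, 8, 32], [356, 295, 18, 20, 196], [330, 303, 14, 11, 75], [301, 307, 12, 6, 25], [315, 306, 14, 16, 112], [290, 317, 9, 7, 34], [272, 325, 17, 14, 102], [256, 333, 9, 6, 19], [298, 333, 53, 33, 606], [207, 341, 80, 59, 1934], [273, 357, 9, 7, 23], [286, 362, 9, 4, 20], [314, 367, 25, 33, 126], [337, 385, 12, 15, 88], [317, 386, 14, 14, 78], [282, 395, 9, 5, 19]]
the job is handed in; nothing more can be done
the job is handed in; nothing more can be done
```

The brush is in the front compartment bristles-down, the tray is home, and the latch looks shut in its notch. I handed the job in at about 27 s of the 64 s allowed; no verdict is reported.

**How it went:**
- **Brush:** I gripped the smaller red brush by its ridge, lowered it into the front compartment and let go.
- **Tray:** I pushed it with the open gripper until it stopped, reading about 16 N.
- **Latch:** A tool pointing straight down could not reach far enough under the upper deck. I used moves beyond the arm's reach, in free space, to tilt the tool about 58° forward. With the shut fingers I then swung the handle over its hump, and it ran ahead into the notch.

**Last checks:**
- **Brush and tray:** After I let go, the brush was seen upright in the compartment. In the final pictures it is still there under the deck. The tray's face was measured at about x = 560 mm, against 558 mm expected when home.
- **Latch:** The handle angle measured about 1.6 rad. Its height came out at 67–83 mm, against about 92 mm expected in the notch and 112 mm at the hump. That is rough through the acrylic, but it fits the low notch, not the hump.
- **Other objects:** Comparing the top view before and after, everything that changed was around the tray and latch, where the brush had been, or near the arm and its shadow. The bowl, ball, ring, bottle, candle and case showed no change.
- **Robot:** The gripper was clear of everything at hand-in.

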